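Box and lid the amber candles

TASK

Make up the amber order: stand the two amber candles in the cardboard gift boxes, each in the box of its size, and close each amber jar with the wooden lid that fits it, seated flat on the rim. The jars are glass, so set jars and lids down gently, never dropping them, and never let a jar tip over; leave the blue candles and the tape dispenser where they are.

Things in the scene. Friction and masses are not known exactly. Their poses are not given: they have to be found in the camera images.
- candle_large: large amber (orange-brown) glass candle: round straight jar, outside diameter 66, height 82, wall 4, mouth 58 mm, open above cream wax 16 mm below the rim (wick stands 7 mm out of it), small blank label; 340 g, loose, upright on the bench. Origin: centre of its underside, z up its axis.
- candle_small: small amber (orange-brown) glass candle: round straight jar, outside diameter 44, height 66, wall 4, mouth 36 mm, open above cream wax 16 mm below the rim (wick stands 7 mm out of it), small blank label; 140 g, loose, upright on the bench. Origin: centre of its underside, z up its axis.
- lid_large: large wooden lid, loose, right way up: disc 66 mm across (7 to 15 mm above origin), grey plug 50 mm across under it (0 to 7, tapered edge), round knob 20 mm across on top to lift it by (15 to 39); 45 g. Fits large jars: plug in the 58 mm mouth with 4 mm play all round, disc flat on the rim. Origin: centre of the plug's underside, z up.
- lid_small: small wooden lid, loose, right way up: disc 44 mm across (7 to 15 mm above origin), grey plug 28 mm across under it (0 to 7, tapered edge), round knob 20 mm across on top to lift it by (15 to 39); 25 g. Fits small jars: plug in the 36 mm mouth with 4 mm play all round, disc flat on the rim. Origin: centre of the plug's underside, z up.
- box_large: large gift box base: empty open square tray of brown card, 86 x 86 outside, 80 x 80 inside, 24 mm high, floor and walls 3 mm; holds the large candle (66 mm) with 7 mm play all round. Fixed to the bench. Origin: centre of its underside, x and y along its sides, z up.
- box_small: small gift box base: empty open square tray of brown card, 64 x 64 outside, 58 x 58 inside, 24 mm high, floor and walls 3 mm; holds the small candle (44 mm) with 7 mm play all round. Fixed to the bench. Origin: centre of its underside, x and y along its sides, z up.
- blue_large: large blue glazed candle: round straight jar, outside diameter 66, height 82, wall 4, mouth 58 mm, open above cream wax 16 mm below the rim (wick stands 7 mm out of it), small blank label; 360 g, loose, upright on the bench. Origin: centre of its underside, z up its axis. Leave alone.
- blue_small: small blue glazed candle: round straight jar, outside diameter 44, height 66, wall 4, mouth 36 mm, open above cream wax 16 mm below the rim (wick stands 7 mm out of it), small blank label; 150 g, loose, upright on the bench. Origin: centre of its underside, z up its axis. Leave alone.
- tape_dispenser: black desk tape dispenser with a roll of brown tape, 160 mm long (its x), 62 mm wide, 98 mm high, 850 g, loose, off to the robot's right. Leave it alone. Origin: centre of its underside.
There are look-alikes about, which are no part of the job. Leave any purple look-alike of the candle_small alone.

How it is judged:
By the outcome, as a careful person would: the job done as asked, in the order asked, and still so for the second after the job is handed in, with the robot touching nothing.
It also fails if it takes over 106 s, if anything falls off the work surface, if the arm or the gripper's body presses on something with over 40 N, if the wrist force passes 120 N, or if a joint passes its speed limit or range.

ROBOT

A 6-joint arm with a two-finger parallel gripper is mounted at the origin on the work surface. World frame = base frame: x ahead of the robot, y to its left, z up, the work surface at z = 0. Lengths are in m, angles in rad, forces in N, time in s.
With the tool pointing down it reaches from about 0.3 to 0.875 m from the base axis. Payload 6.4 kg.
Tool frame: the origin (TCP) lies on the centre line of the jaws, within the pads' length; the fingertips stand 25 mm ahead of it and the grasp point (between the pads) lies 6 mm ahead of it (ctrl.tips_ahead is the z of the fingertips in the tool frame, in m); z points along the fingers, x is the direction in which the jaws open and shut, and the axes are right-handed (so a half turn about z gives the same grasp; the last joint's range is limited). The gripper opens to 85 mm and grips with 20 to 120 N. Pads are 22 mm wide; open, the fingers measure 114 mm over their backs; the gripper's body (76 mm by 85 mm) begins 54 mm behind the grasp point. The pads swing forward as they close: fully open they stand 13 mm farther back than shut.
Start: joints at [0.982, 0.181, 1.607, -0, 1.354, -0.206], TCP at [0.215, 0.533, 0.256] pointing down, gripper open.
Joint ranges: [-2.99, 2.99], [-0.89, 2.07], [0.3, 2.58], [-1.14, 4.28], [0, 2.63], [-3.12, 3.12]. Speed limits (rad/s): [2.57, 2.57, 3.01, 3.14, 3.14, 3.14].

INTERFACE

Orientations are given as a unit quaternion [w, x, y, z].
In Python, from bench import ctrl gives the robot as it stands.
- The arm moves only by the shell command python3 -m pendant 'ROWS'. ROWS is JSON, a list that holds one entry, the list of rows, each a list of 7 numbers: the shift along the tool's x, y, z in m, then the turn, a rotation vector about the tool's x, y, z in rad, then the closure, from -1 (fully open) to 1 (shut). A call has 1 to 10 rows; each row shifts and turns the commanded pose from where the row before left it, along the tool's axes as they then stand; what a row does not reach is not made up. A row lasts 1/10 s, in which the tool goes at most 50 mm and 8.59 degrees, less where a joint would pass 70% of its speed; a pose out of reach is approached as far as the arm can. A call with a gripper value outside its range is refused whole. The fingers move at their own pace and stop on an object; the grip force is fixed at half the most. Time passes only in rows, so rows that do not move let the fingers close. It gives the time, the measured TCP pose, the force and the opening at its end, in the units of the state.
- ctrl.get_obs(): the state, without advancing time (a new reading comes with each control period).
- ctrl.camera(name): name is "scene" or "top"; returns (picture, depth): 420x560x3 uint8, red, green, blue; 420x560 float32, m along the optical axis (not along the pixel's ray), 0 where there is no reading.
- ctrl.calibration(name): a dict with "fov_y" (degrees; the focal length in pixels is half the picture's height over the tangent of half this angle, whatever the lens; pixels are square), "cx", "cy" (the principal point, pixels), "D" ([k1, k2, p1, p2, k3] as OpenCV has them; the pictures are not rectified), "camera_from_world" (4x4, takes a point from world to camera coordinates). Camera axes: x right, y down, z forward; pixel columns grow to the right and rows downward; lengths in m; the calibration is good to about 2 mm. A picture is of the moment at which its call begins. calibration takes no time and is no camera call.
- ctrl.hand_in(): hands the job in, once; it reports no verdict.
The state is a dict: "time_s": time; "q": joint angles; "dq": joint speeds; "joint_efforts": joint torques, N m; "eef_pos": TCP position; "eef_rot": TCP orientation; "wrist_force": force on the tool from outside, world axes, zero at the start; "torque": the same for the moment, N m; "opening": opening from 0.0 (shut) to 1.0 (fully open).
Only numpy, scipy, OpenCV 4.12 (cv2) and the standard library are available. Lean on these libraries where they do the work, as an engineer would, in place of code of your own. Each camera call takes 0.05 s, during which the arm holds its last target.

## Working session

There is one attempt and no reset: what is moved stays moved. The work goes in short steps, Python scripts to look and compute and a shell command to move; the robot and the scene stay as the last step left them, time stands still between calls to the robot, and variables do not carry over. Pictures are saved under pics/ and viewed, and the job is handed in when it is done.

```bash
ls; mkdir -p pics; python3 - <<'E'
from bench import ctrl
import cv2,numpy as np
o=ctrl.get_obs()
for k,v in o.items(): print(k,np.round(v,4))
print(ctrl.tips_ahead)
for n in("scene","top"):
    p,d=ctrl.camera(n); cv2.imwrite(f"pics/{n}0.png",p[:,:,::-1]); np.save(f"pics/{n}0.npy",d); np.save(f"pics/{n}0rgb.npy",p)
    print(ctrl.calibration(n))
E
```

```text
pics
time_s 0.0
q [ 0.9817  0.1816  1.608   0.      1.3538 -0.2063]
dq [ 0.0015  0.0009 -0.0012  0.0002 -0.0015 -0.0024]
joint_efforts [-3.00000e-04 -4.44882e+01 -3.51334e+01 -4.00000e-04  9.20000e-03
 -0.00000e+00]
eef_pos [0.2144 0.533  0.2554]
eef_rot [ 3.000e-04  8.287e-01  5.597e-01 -8.000e-04]
wrist_force [0.4811 0.2453 0.1655]
torque [ 0.0377 -0.0244 -0.0347]
opening 1.0028
0.025
{'fov_y': 47.093450187857975, 'cx': 285.3497439595888, 'cy': 217.43169142247837, 'D': array([0.04752282, 0.        , 0.        , 0.        , 0.        ]), 'camera_from_world': array([[-8.92588191e-04,  9.99832180e-01, -1.82979467e-02,
         2.99805920e-02],
       [ 7.81827072e-01, -1.07109487e-02, -6.23403324e-01,
        -3.69093696e-01],
       [-6.23494693e-01, -1.48622725e-02, -7.81686306e-01,
         1.62863514e+00],
       [ 0.00000000e+00,  0.00000000e+00,  0.00000000e+00,
         1.00000000e+00]])}
{'fov_y': 53.76034452672557, 'cx': 277.60724589032924, 'cy': 213.83198008540222, 'D': array([0.0415943, 0.       , 0.       , 0.       , 0.       ]), 'camera_from_world': array([[-0.01880327, -0.99981087, -0.00496599, -0.01869873],
       [-0.99692128,  0.01912661, -0.07604029,  0.51916552],
       [ 0.07612089,  0.00352089, -0.99709238,  1.01351829],
       [ 0.        ,  0.        ,  0.        ,  1.        ]])}
```

View pics/scene0.png

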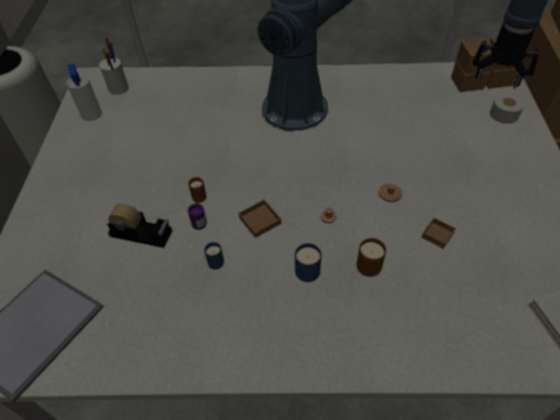

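View pics/top0.png

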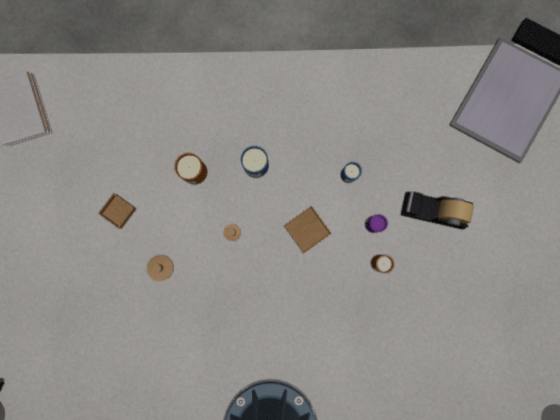

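```bash
cat > h.py <<'E'
from bench import ctrl
import cv2,numpy as np
def K(n):
    c=ctrl.calibration(n); f=210/np.tan(np.radians(c["fov_y"]/2))
    return np.array([[f,0,c["cx"]],[0,f,c["cy"]],[0,0,1]]),np.array(c["D"]),c["camera_from_world"]
def proj(n,P):
    k,D,T=K(n); r,_=cv2.Rodrigues(T[:3,:3]); return cv2.projectPoints(np.float64(P).reshape(-1,1,3),r,T[:3,3],k,D)[0].reshape(-1,2)
def ray(n,uv):
    k,D,T=K(n); x=cv2.undistortPoints(np.float64(uv).reshape(-1,1,2),k,D).reshape(-1,2)
    return np.c_[x,np.ones(len(x))],T
def onz(n,uv,z):
    d,T=ray(n,uv); R=T[:3,:3]; c=-R.T@T[:3,3]; w=d@R
    return c+w*((z-c[2])/w[:,2])[:,None]
def cloud(n,depth):
    h,w=depth.shape; uv=np.stack(np.meshgrid(np.arange(w),np.arange(h)),-1).reshape(-1,2)
    d,T=ray(n,uv); X=d*depth.reshape(-1,1); return ((X-T[:3,3])@T[:3,:3]).reshape(h,w,3)
def snap(tag,n):
    p,d=ctrl.camera(n); cv2.imwrite(f"pics/{n}{tag}.png",p[:,:,::-1]); np.save(f"pics/{n}{tag}.npy",d); np.save(f"pics/{n}{tag}rgb.npy",p); return p,d
def crop(tag,n,u,v,r=40,s=8):
    p=np.load(f"pics/{n}{tag}rgb.npy")[:,:,::-1]; u0=max(u-r,0);v0=max(v-r,0)
    c=p[v0:v+r,u0:u+r]; return cv2.resize(c,None,fx=s,fy=s,interpolation=cv2.INTER_CUBIC)
E
python3 - <<'E'
from h import *
from scipy import ndimage as N
for n in("top","scene"):
    d=np.load(f"pics/{n}0.npy"); P=cloud(n,d); x,y,z=P[...,0],P[...,1],P[...,2]
    m=(d>0)&(x>.25)&(x<.8)&(abs(y)<.6)
    print(n,"table z",np.median(z[m]),z[m].std())
    l,k=N.label(m&(z>.006))
    for i in range(1,k+1):
        q=P[l==i]
        if len(q)<25: continue
        zt=np.percentile(q[:,2],97); t=q[q[:,2]>zt-.012]
        v,u=np.argwhere(l==i).mean(0)
        print(int(u),int(v),len(q),"ztop %.3f"%zt,"mid",np.round((t[:,:2].max(0)+t[:,:2].min(0))/2,4),"ext",np.round(np.ptp(t[:,:2],axis=0),3))
E
python3 - <<'E'
import sys; sys.path.insert(0,'.')
from h import *
C=[(191,168),(255,161),(160,268),(232,232),(118,211),(307,230),(383,263),(376,223)]
im=np.vstack([np.hstack([crop("0","top",u,v,25,4) for u,v in C[i:i+4]]) for i in(0,4)]); cv2.imwrite("pics/c0.png",im)
E
```

```text
top table z -0.0006126698998875839 0.013029512466253546
482 121 2055 ztop 0.018 mid [ 0.7295 -0.5351] ext [0.141 0.129]
35 122 621 ztop 0.023 mid [0.761  0.5744] ext [0.077 0.051]
254 160 721 ztop 0.083 mid [0.6467 0.0259] ext [0.064 0.064]
190 168 777 ztop 0.082 mid [0.6319 0.1814] ext [0.065 0.065]
350 171 341 ztop 0.067 mid [ 0.6174 -0.2094] ext [0.043 0.044]
437 209 1883 ztop 0.097 mid [ 0.5144 -0.4479] ext [0.047 0.059]
115 210 270 ztop 0.026 mid [0.5359 0.3726] ext [0.085 0.086]
312 226 173 ztop 0.026 mid [ 0.4808 -0.1032] ext [0.116 0.109]
375 222 350 ztop 0.067 mid [ 0.4902 -0.2667] ext [0.041 0.044]
231 231 239 ztop 0.040 mid [0.4763 0.0873] ext [0.017 0.017]
290 233 35 ztop 0.026 mid [ 0.4678 -0.0595] ext [0.05  0.031]
159 267 597 ztop 0.039 mid [0.3902 0.2643] ext [0.017 0.018]
382 263 398 ztop 0.067 mid [ 0.3933 -0.2785] ext [0.045 0.045]
scene table z -0.0006127969083865106 0.21618622379226707
530 15 359 ztop 0.481 mid [0.2542 0.5343] ext [0.008 0.027]
519 42 161 ztop 0.402 mid [0.2548 0.533 ] ext [0.009 0.029]
531 71 35 ztop 0.313 mid [0.2537 0.591 ] ext [0.006 0.012]
197 202 748 ztop 0.066 mid [ 0.443  -0.2714] ext [0.141 0.054]
389 192 346 ztop 0.038 mid [0.3948 0.2665] ext [0.023 0.018]
259 217 397 ztop 0.026 mid [ 0.4802 -0.0999] ext [0.121 0.118]
137 226 1796 ztop 0.097 mid [ 0.5175 -0.4478] ext [0.05  0.058]
328 215 189 ztop 0.040 mid [0.4793 0.0876] ext [0.021 0.019]
438 231 308 ztop 0.026 mid [0.5393 0.3723] ext [0.088 0.087]
370 256 912 ztop 0.082 mid [0.635  0.1823] ext [0.066 0.065]
213 254 421 ztop 0.067 mid [ 0.6216 -0.2086] ext [0.043 0.043]
307 261 901 ztop 0.083 mid [0.6481 0.0266] ext [0.068 0.063]
67 307 1955 ztop 0.018 mid [ 0.7315 -0.5343] ext [0.137 0.131]
546 308 613 ztop 0.024 mid [0.7634 0.573 ] ext [0.073 0.053]
```

```bash
python3 - <<'E'
from h import *
from scipy import ndimage as N
C=[(371,257),(308,262),(390,192),(329,215),(438,233),(260,218),(198,189),(198,217)]
im=np.vstack([np.hstack([crop("0","scene",u,v,25,4) for u,v in C[i:i+4]]) for i in(0,4)]); cv2.imwrite("pics/c1.png",im)
E
```

```text
(no output)
```

View pics/c0.png

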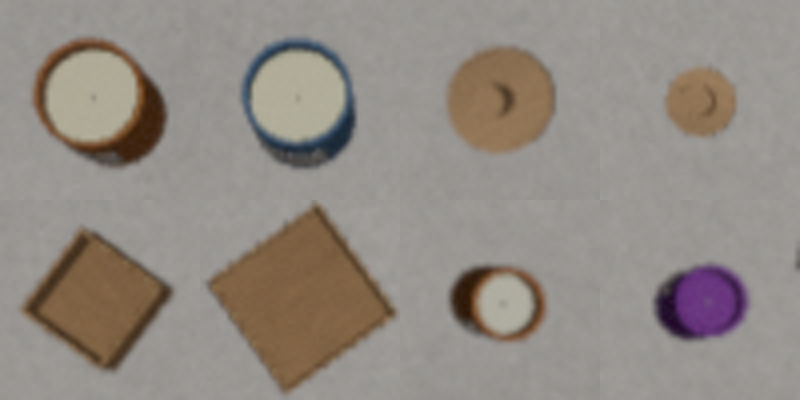

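View pics/c1.png

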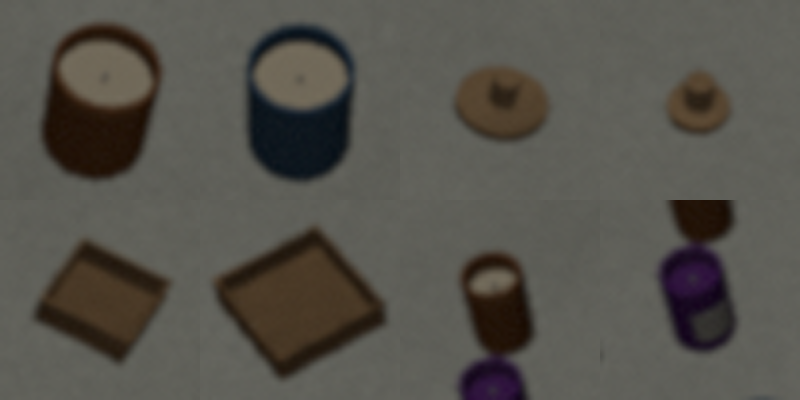

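The views agree. The large amber candle is at about (0.634, 0.182), the small amber at (0.395, -0.279), the large lid at (0.392, 0.266), the small lid at (0.478, 0.088), the large box at (0.480, -0.101) and the small box at (0.538, 0.373). The purple look-alike is at (0.490, -0.267). Heights match the given sizes. I'll turn the tool so its x lies along world y, and start with the large candle.

```bash
python3 -m pendant '[[[0,0,0,0,0,-0.1276,-1],[0,0,0,0,0,-0.1276,-1],[0,0,0,0,0,-0.1276,-1],[-0.025,0.03,0,0,0,0,-1],[-0.025,0.03,0,0,0,0,-1],[-0.025,0.03,0,0,0,0,-1],[-0.025,0.03,0,0,0,0,-1],[-0.025,0.03,0,0,0,0,-1],[-0.025,0.03,0,0,0,0,-1],[-0.025,0.03,0,0,0,0,-1]]]'
python3 -m pendant '[[[-0.025,0.03,0.01,0,0,0,-1],[-0.025,0.03,0.015,0,0,0,-1],[-0.025,0.03,0.02,0,0,0,-1],[-0.025,0.03,0.02,0,0,0,-1],[-0.025,0.03,0.02,0,0,0,-1],[-0.025,0.03,0.01,0,0,0,-1],[-0.025,0.025,0,0,0,0,-1],[0,0,0,0,0,0,-1],[0,0,0,0,0,0,-1]]]'
python3 - <<'E'
from h import *
snap("1","top");snap("1","scene")
print(ctrl.get_obs())
cv2.imwrite("pics/c2.png",np.hstack([crop("1","top",191,168,50,4),crop("1","scene",371,237,50,4)]))
E
```

```text
time_s: 1.1
eef_pos: [0.4256, 0.3571, 0.2559]
eef_rot: [-0.0, 0.707, 0.707, -0.0]
wrist_force: [0.2, 0.7, 0.7]
opening: 1.001
time_s: 2.0
eef_pos: [0.6297, 0.1827, 0.1605]
eef_rot: [-0.001, 0.708, 0.706, -0.0]
wrist_force: [-0.7, 0.7, 0.3]
opening: 0.997
{'time_s': 2.1, 'q': array([ 1.03760486e-01,  4.46624841e-01,  1.46762249e+00,  3.21760211e-04,
        1.22838026e+00, -1.46765442e+00]), 'dq': array([ 0.0132173 , -0.00846719,  0.00172043, -0.00101562, -0.00124969,
       -0.0004952 ]), 'joint_efforts': array([-9.36945118e-01, -5.50772130e+01, -3.33528399e+01, -4.92168171e-02,
       -2.73240474e-02,  2.04201961e-04]), 'eef_pos': array([0.62894874, 0.18402179, 0.16095852]), 'eef_rot': array([-4.43789998e-04,  7.06926208e-01,  7.07287103e-01, -3.06236477e-04]), 'wrist_force': array([ 0.19407335, -0.16816338,  0.05283637]), 'torque': array([ 0.00075781, -0.06767582, -0.01310374]), 'opening': 0.9979993000054398}
```

View pics/c2.png

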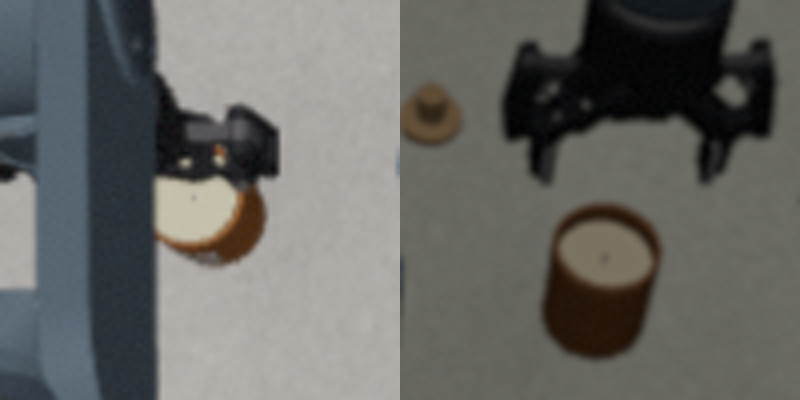

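```bash
python3 - <<'E'
from h import *
for P in [(.629,.184+.0425,.147),(.629,.184-.0425,.147),(.6335,.182,.082),(.6335,.182+.033,.082),(.6335,.182-.033,.082),(.6335,.182,.066)]:
    s=proj("scene",P)[0]; print(P,((s-[321,187])*4+[400,0]).round(), ((proj("top",P)[0]-[141,118])*4).round())
E
```

```text
(0.629, 0.2265, 0.147) [695. 171.] [ 78. 175.]
(0.629, 0.1415, 0.147) [547. 173.] [233. 172.]
(0.6335, 0.182, 0.082) [605. 243.] [186. 188.]
(0.6335, 0.215, 0.082) [660. 242.] [129. 189.]
(0.6335, 0.149, 0.082) [550. 243.] [242. 187.]
(0.6335, 0.182, 0.066) [602. 258.] [192. 193.]
```

```bash
python3 -m pendant '[[[-0.002,0.003,0.01,0,0,0,-1],[0,0,0.02,0,0,0,-1],[0,0,0.02,0,0,0,-1],[0,0,0.02,0,0,0,-1],[0,0,0.017,0,0,0,-1],[0,0,0.01,0,0,0,-1],[0,0,0,0,0,0,-1],[0,0,0,0,0,0,-1],[0,0,0,0,0,0,1],[0,0,0,0,0,0,1]]]'
python3 -m pendant '[[[0,0,0,0,0,0,1],[0,0,0,0,0,0,1],[0,0,0,0,0,0,1],[0,0,0,0,0,0,1],[0,0,0,0,0,0,1],[0,0,0,0,0,0,1]]]'
```

```text
time_s: 3.1
eef_pos: [0.634, 0.1816, 0.0661]
eef_rot: [0.001, 0.707, 0.707, 0.001]
wrist_force: [-0.6, 0.8, -2.3]
opening: 0.745
time_s: 3.7
eef_pos: [0.634, 0.1816, 0.066]
eef_rot: [0.001, 0.707, 0.707, 0.001]
wrist_force: [0.2, 0.7, 6.8]
opening: 0.745
```

```bash
python3 -m pendant '[[[0,0,-0.005,0,0,0,1],[0,0,-0.01,0,0,0,1],[0,0,-0.015,0,0,0,1],[0,0,-0.02,0,0,0,1],[0,0,-0.02,0,0,0,1],[0,0,-0.02,0,0,0,1],[0,0,-0.01,0,0,0,1],[0,0,0,0,0,0,1]]]'
python3 - <<'E'
from h import *
snap("2","scene");snap("2","top")
P=ctrl.get_obs()["eef_pos"];print(P)
print(proj("scene",P+[0,0,-.066+.082]),proj("scene",P+[0,0,-.066+.073]))
cv2.imwrite("pics/c3.png",np.hstack([crop("2","scene",371,225,50,4),crop("2","scene",260,218,50,4)]))
E
```

```text
time_s: 4.5
eef_pos: [0.634, 0.1816, 0.1669]
eef_rot: [0.001, 0.707, 0.707, 0.002]
wrist_force: [-0.3, 0.8, -3.4]
opening: 0.746
[0.63239677 0.18135108 0.1639343 ]
[[377.13596426 222.39484616]] [[376.61908357 224.82953436]]
```

View pics/c3.png

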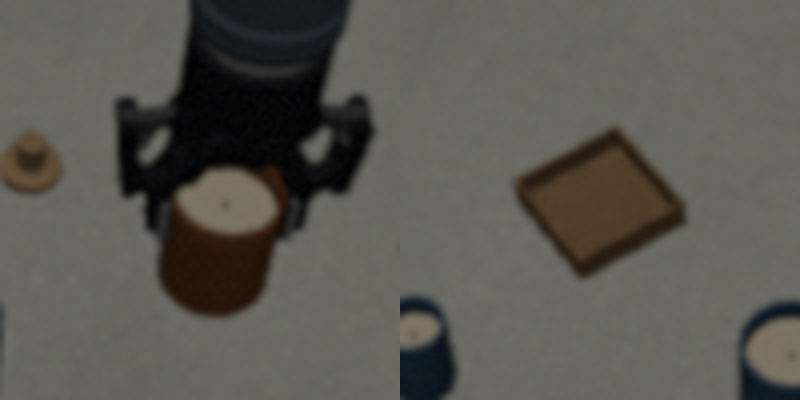

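```bash
python3 - <<'E'
from h import *
L=np.array([(317,205),(208,285),(394,315),(287,391)])
S=np.array([(87,230),(24,310),(172,292),(110,370)])
c=onz("top",(L-[200,200])/4+[282,205],.024);print(c.round(4),c.mean(0))
c=onz("top",(S-[0,200])/4+[93,186],.024);print(c.round(4),c.mean(0))
c=onz("scene",(np.array([(617,128),(516,182),(686,206)])-[400,0])/4+[210,168],.024);print(c.round(4),(c[1]+c[2])/2)
# overlay
p=np.load("pics/scene2rgb.npy")[:,:,::-1].copy()
p=cv2.resize(p[150:270,200:480],None,fx=4,fy=4)
p=cv2.resize(p,(800,343)) if 0 else p
E
```

```text
[[ 0.5357 -0.1125  0.024 ]
 [ 0.4872 -0.0438  0.024 ]
 [ 0.4665 -0.1583  0.024 ]
 [ 0.421  -0.0912  0.024 ]] [ 0.47761186 -0.1014609   0.024     ]
[[0.5767 0.3746 0.024 ]
 [0.5277 0.4126 0.024 ]
 [0.5371 0.3221 0.024 ]
 [0.4895 0.3596 0.024 ]] [0.53277154 0.36720628 0.024     ]
[[ 0.4278 -0.088   0.024 ]
 [ 0.4754 -0.1556  0.024 ]
 [ 0.4978 -0.0395  0.024 ]] [ 0.48659736 -0.09756705  0.024     ]
```

```bash
cat > fit.py <<'E'
from h import *
from scipy.optimize import minimize
S=4
def sil(n,P,win):
    u0,v0,w,h=win; uv=(proj(n,P)-[u0-.0,v0-.0]+.5)*S-.5
    hull=cv2.convexHull(np.float32(uv)); m=np.zeros((h*S,w*S),np.uint8)
    cv2.fillConvexPoly(m,np.round(hull*16).astype(np.int32),255,shift=4); return m>0
def mask(n,tag,win,thr):
    p=np.load(f"pics/{n}{tag}rgb.npy"); u0,v0,w,h=win
    c=cv2.resize(p[v0:v0+h,u0:u0+w],None,fx=S,fy=S,interpolation=cv2.INTER_LINEAR).astype(int)
    bg=np.median(c.reshape(-1,3),0); return c,bg
def box(h2,H):
    return lambda q:np.array([[q[0]+a*np.cos(q[2])-b*np.sin(q[2]),q[1]+a*np.sin(q[2])+b*np.cos(q[2]),z] for a in(-h2,h2) for b in(-h2,h2) for z in(0,H)])
t=np.linspace(0,2*np.pi,60,endpoint=False)
def cyl(*rz): # (r,z)
    return lambda q:np.vstack([np.c_[q[0]+r*np.cos(t),q[1]+r*np.sin(t),0*t+z] for r,z in rz])
def fit(n,tag,model,q0,win,col=lambda c:(c[...,0]-c[...,2])):
    c,_=mask(n,tag,win,0); f=col(c); T=cv2.threshold(np.clip(f,0,255).astype(np.uint8),0,255,cv2.THRESH_OTSU)[0]
    m=f>T; m=cv2.morphologyEx(m.astype(np.uint8),cv2.MORPH_CLOSE,np.ones((9,9),np.uint8))>0
    k,l,st,_=cv2.connectedComponentsWithStats(m.astype(np.uint8)); m=l==1+np.argmax(st[1:,4])
    g=lambda q:(sil(n,model(q),win)^m).sum()
    best=None
    for s in([0,0,0],[.003,.002,.1],[-.003,.003,-.1]):
        q=np.array(q0)+s[:len(q0)]; sx=np.vstack([q]+[q+d for d in np.diag([.004,.004,.1][:len(q0)])])
        r=minimize(g,q,method="Nelder-Mead",options=dict(initial_simplex=sx,xatol=1e-4))
        if best is None or r.fun<best.fun: best=r
    return best.x,best.fun/m.sum()
def win(n,P,r): 
    u=proj(n,P)[0].astype(int); return (u[0]-r,u[1]-r,2*r,2*r)
E
python3 - <<'E'
from fit import *
J=dict(box_large=(box(.043,.024),[.48,-.101,.53],30),box_small=(box(.032,.024),[.5355,.371,.9],26),lid_large=(cyl((.033,.007),(.033,.015),(.01,.015),(.01,.039)),[.392,.2655],22),
 lid_small=(cyl((.022,.007),(.022,.015),(.01,.015),(.01,.039)),[.478,.0875],18),blue=(cyl((.033,0),(.033,.082)),[.647,.026],28))
for k,(m,q,r) in J.items():
    for n in("top","scene"):
        print(k,n,*fit(n,"0",m,q,win(n,(q[0],q[1],.012),r),(lambda c:abs(c[...,0]-c[...,2])) if k=="blue" else (lambda c:c[...,0]-c[...,2])))
E
```

```text
box_large top [ 0.47950624 -0.10068226  0.60614885] 0.05315276736966064
box_large scene [ 0.47693789 -0.10122431  0.53878264] 0.18604308055473592
box_small top [0.53479541 0.37329706 0.97269183] 0.10703417094165725
box_small scene [0.53517688 0.37472941 0.97403194] 0.17701408450704226
lid_large top [0.39158323 0.26580182] 0.08857142857142856
lid_large scene [0.3902936  0.26786138] 0.15006768516727906
lid_small top [0.47557902 0.0872871 ] 0.09523809523809523
lid_small scene [0.47539645 0.08764233] 0.16492329149232915
blue top [0.64549632 0.02504899] 0.16038638102524866
blue scene [0.64140325 0.02722257] 0.26983084250287404
```

```bash
python3 -m pendant '[[[-0.0128,-0.007,0,0,0,0,1],[-0.0257,-0.014,0,0,0,0,1],[-0.0257,-0.014,0,0,0,0,1],[-0.0257,-0.014,0,0,0,0,1],[-0.0257,-0.014,0,0,0,0,1],[-0.0257,-0.014,0,0,0,0,1],[-0.0257,-0.014,0,0,0,0,1],[-0.0257,-0.014,0,0,0,0,1],[-0.0257,-0.014,0,0,0,0,1],[-0.0257,-0.014,0,0,0,0,1]]]'
python3 -m pendant '[[[-0.0257,-0.014,0,0,0,0,1],[-0.0128,-0.007,0,0,0,0,1],[0,0,0.02,0,0,0,1],[0,0,0.02,0,0,0,1],[0,0,0.01,0,0,0,1],[0,0,0,0,0,0,1],[0,0,0,0,0,0,1],[0,0,0,0,0,0,1]]]'
python3 - <<'E'
from h import *
snap("3","scene");snap("3","top")
for i in range(3):print(ctrl.get_obs()["eef_pos"])
cv2.imwrite("pics/c4.png",np.hstack([crop("3","scene",260,210,50,4),crop("3","top",307,230,50,4)]))
E
```

```text
time_s: 5.6
eef_pos: [0.4977, -0.0638, 0.1631]
eef_rot: [-0.001, 0.707, 0.707, -0.001]
wrist_force: [0.7, -0.2, -3.1]
opening: 0.747
time_s: 6.4
eef_pos: [0.4794, -0.1014, 0.1151]
eef_rot: [0.001, 0.707, 0.707, 0.0]
wrist_force: [-0.5, 0.1, -3.5]
opening: 0.748
[ 0.4793928  -0.10138747  0.11515654]
[ 0.4793928  -0.10138747  0.11515654]
[ 0.4793928  -0.10138747  0.11515654]
```

View pics/c4.png

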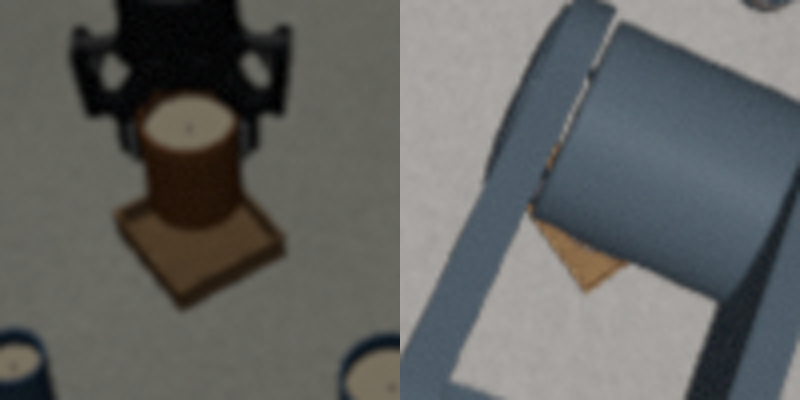

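```bash
python3 - <<'E'
from h import *
for P in [(.4794,-.1014,.1222),(.4794,-.1014,.003),(.4794,-.1014,.024)]: print((proj("scene",P)[0]-[210,160])*4)
from fit import *
m=cyl((.033,0.049),(.033,.131))
E
```

```text
[185.82753352 121.46836863]
[197.11455375 236.87887646]
[195.24517304 217.73881966]
```

```bash
python3 -m pendant '[[[0.001,0.001,0.008,0,0,0,1],[0,0,0.01,0,0,0,1],[0,0,0.01,0,0,0,1],[0,0,0.008,0,0,0,1],[0,0,0.004,0,0,0,1],[0,0,0.002,0,0,0,1],[0,0,0.001,0,0,0,1],[0,0,0.0005,0,0,0,1],[0,0,0,0,0,0,1],[0,0,0,0,0,0,1]]]'
python3 -m pendant '[[[0,0,0.0005,0,0,0,1],[0,0,0.0005,0,0,0,1],[0,0,0,0,0,0,1]]]'
```

```text
time_s: 7.5
eef_pos: [0.48, -0.1003, 0.0711]
eef_rot: [0.0, 0.707, 0.707, 0.0]
wrist_force: [-0.1, -0.5, -3.9]
opening: 0.747
time_s: 7.8
eef_pos: [0.4797, -0.1002, 0.0698]
eef_rot: [-0.0, 0.707, 0.707, -0.0]
wrist_force: [0.7, -1.0, -2.7]
opening: 0.745
```

```bash
python3 -m pendant '[[[0,0,0.0005,0,0,0,1],[0,0,0.0005,0,0,0,1],[0,0,0,0,0,0,1]]]'
python3 - <<'E'
from h import *
snap("4","scene")
cv2.imwrite("pics/c5.png",crop("4","scene",260,210,35,8))
E
```

```text
time_s: 8.1
eef_pos: [0.4798, -0.1002, 0.069]
eef_rot: [0.0, 0.707, 0.707, -0.0]
wrist_force: [-0.6, 0.3, 0.6]
opening: 0.749
```

View pics/c5.png

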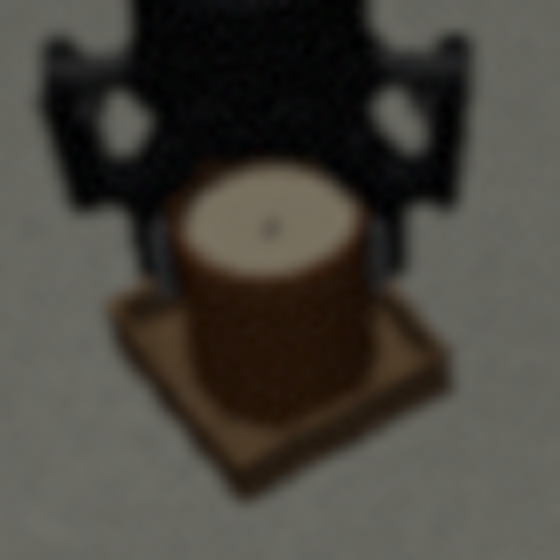

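The jar sits inside the box and its weight is off the arm. z agrees with the floor height, so I'm releasing it.

```bash
python3 -m pendant '[[[0,0,0,0,0,0,-0.55],[0,0,0,0,0,0,-0.65],[0,0,0,0,0,0,-0.8],[0,0,0,0,0,0,-1],[0,0,0,0,0,0,-1],[0,0,0,0,0,0,-1],[0,0,-0.01,0,0,0,-1],[0,0,-0.02,0,0,0,-1],[0,0,-0.02,0,0,0,-1],[0,0,-0.03,0,0,0,-1]]]'
python3 -m pendant '[[[0,0,-0.02,0,0,0,-1],[-0.03,-0.014,0,0,0,0,-1],[-0.03,-0.014,0,0,0,0,-1],[-0.03,-0.014,0,0,0,0,-1],[-0.03,-0.014,0,0,0,0,-1],[-0.03,-0.014,0,0,0,0,-1],[-0.028,-0.015,0,0,0,0,-1],[0,0,0.02,0,0,0,-1],[0,0,0,0,0,0,-1],[0,0,0,0,0,0,-1]]]'
python3 - <<'E'
from fit import *
snap("5","top");snap("5","scene")
print(ctrl.get_obs()["eef_pos"])
q=[.395,-.2785]
print(fit("top","0",cyl((.022,0),(.022,.066)),q,win("top",(*q,.033),20)))
print("wick top",proj("top",(*q,.057)),"scene",proj("scene",(*q,.057)),"tip",proj("scene",(.395,-.2785,.12)))
cv2.imwrite("pics/c6.png",np.hstack([crop("5","scene",200,190,50,4),crop("5","top",307,230,50,4)]))
E
```

```text
time_s: 9.15
eef_pos: [0.4789, -0.0998, 0.1491]
eef_rot: [-0.001, 0.707, 0.707, -0.0]
wrist_force: [-0.9, -1.0, -0.5]
opening: 1.001
time_s: 10.15
eef_pos: [0.3946, -0.2778, 0.1491]
eef_rot: [-0.001, 0.707, 0.707, 0.0]
wrist_force: [0.3, 0.4, -0.3]
opening: 0.999
[ 0.39528209 -0.27793818  0.14963111]
(array([ 0.39278734, -0.27879325]), np.float64(1.0578809679529104))
wick top [[383.87952197 262.62571418]] scene [[195.45344668 184.03631549]] tip [[191.5595618  168.07550379]]
```

View pics/c6.png

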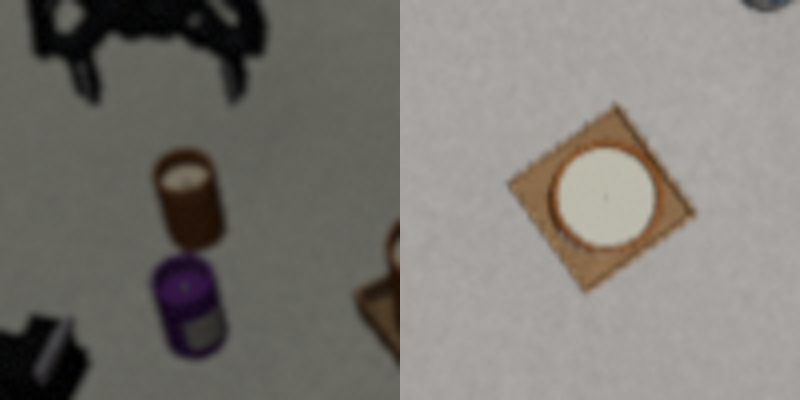

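```bash
python3 -m pendant '[[[0,0,0.01,0,0,0,-1],[0,0,0.02,0,0,0,-1],[0,0,0.02,0,0,0,-1],[0,0,0.02,0,0,0,-1],[0,0,0.015,0,0,0,-1],[0,0,0.008,0,0,0,-1],[0,0,0,0,0,0,-1],[0,0,0,0,0,0,0.2],[0,0,0,0,0,0,0.2],[0,0,0,0,0,0,0.2]]]'
python3 -m pendant '[[[0,0,0,0,0,0,0.5],[0,0,0,0,0,0,1],[0,0,0,0,0,0,1],[0,0,0,0,0,0,1],[0,0,0,0,0,0,1],[0,0,0,0,0,0,1]]]'
```

```text
time_s: 11.25
eef_pos: [0.3952, -0.2787, 0.0566]
eef_rot: [0.001, 0.707, 0.707, -0.0]
wrist_force: [-0.2, 1.4, 2.7]
opening: 0.514
time_s: 11.85
eef_pos: [0.3953, -0.2787, 0.0569]
eef_rot: [0.001, 0.707, 0.707, -0.0]
wrist_force: [-0.1, 1.6, 5.4]
opening: 0.498
```

```bash
python3 -m pendant '[[[0,0,-0.005,0,0,0,1],[0,0,-0.01,0,0,0,1],[0,0,-0.02,0,0,0,1],[0,0,-0.03,0,0,0,1],[0,0,-0.03,0,0,0,1],[0,0,-0.025,0,0,0,1],[0,0,-0.01,0,0,0,1],[0,0,0,0,0,0,1]]]'
python3 - <<'E'
from h import *
snap("6","scene")
P=ctrl.get_obs()["eef_pos"];print(P)
print((proj("scene",P+[0,0,-.0567+.057])-[150,120])*4)
cv2.imwrite("pics/c7.png",crop("6","scene",200,170,50,6))
E
```

```text
time_s: 12.65
eef_pos: [0.3955, -0.279, 0.1876]
eef_rot: [0.002, 0.707, 0.707, -0.0]
wrist_force: [-0.3, -0.8, -1.5]
opening: 0.493
[ 0.3947706  -0.27823822  0.18597665]
[[148.90366281 119.3160606 ]]
```

View pics/c7.png

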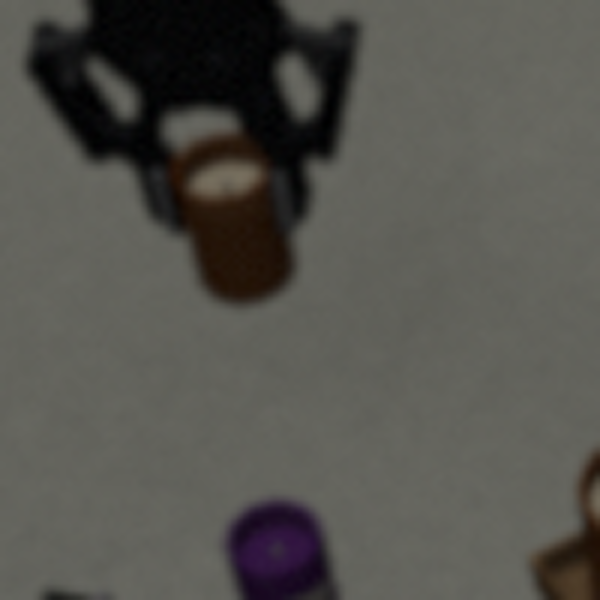

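```bash
python3 -m pendant '[[[0.015,0.003,0,0,0,0,1],[0.03,0.0065,0,0,0,0,1],[0.03,0.0065,0,0,0,0,1],[0.03,0.0065,0,0,0,0,1],[0.03,0.0065,0,0,0,0,1],[0.03,0.0065,0,0,0,0,1],[0.03,0.0065,0,0,0,0,1],[0.03,0.0065,0,0,0,0,1],[0.03,0.0065,0,0,0,0,1],[0.03,0.0065,0,0,0,0,1]]]'
python3 -m pendant '[[[0.03,0.0065,0,0,0,0,1],[0.03,0.0065,0,0,0,0,1],[0.03,0.0065,0,0,0,0,1],[0.03,0.0065,0,0,0,0,1],[0.03,0.0065,0,0,0,0,1],[0.03,0.0065,0,0,0,0,1],[0.03,0.0065,0,0,0,0,1],[0.03,0.0065,0,0,0,0,1],[0.03,0.0065,0,0,0,0,1],[0.03,0.0065,0,0,0,0,1]]]'
python3 -m pendant '[[[0.03,0.0065,0,0,0,0,1],[0.03,0.0065,0,0,0,0,1],[0.0065,0.0015,0,0,0,0,1],[0,0,0.02,0,0,0,1],[0,0,0.03,0,0,0,1],[0,0,0.03,0,0,0,1],[0,0,0.01,0,0,0,1],[0,0,0,0,0,0,1],[0,0,0,0,0,0,1]]]'
python3 - <<'E'
from h import *
snap("7","scene");snap("7","top")
P=ctrl.get_obs()["eef_pos"];print(P)
for z in(P[2],.024,.003): print((proj("scene",(*P[:2],z))-[388,175])*6)
cv2.imwrite("pics/c8.png",crop("7","scene",438,225,50,6))
E
```

```text
time_s: 13.7
eef_pos: [0.4549, 0.0091, 0.184]
eef_rot: [-0.002, 0.707, 0.707, -0.001]
wrist_force: [0.7, -0.1, -0.8]
opening: 0.499
time_s: 14.7
eef_pos: [0.5195, 0.3083, 0.1834]
eef_rot: [-0.001, 0.707, 0.707, -0.002]
wrist_force: [0.7, -0.6, -0.8]
opening: 0.494
time_s: 15.6
eef_pos: [0.536, 0.3734, 0.0965]
eef_rot: [0.0, 0.707, 0.707, 0.0]
wrist_force: [0.8, 0.1, -1.0]
opening: 0.5
[0.536847   0.37379309 0.09772723]
[[346.80990616 220.29855872]]
[[305.82338141 327.04450555]]
[[294.84949956 355.68644741]]
```

View pics/c8.png

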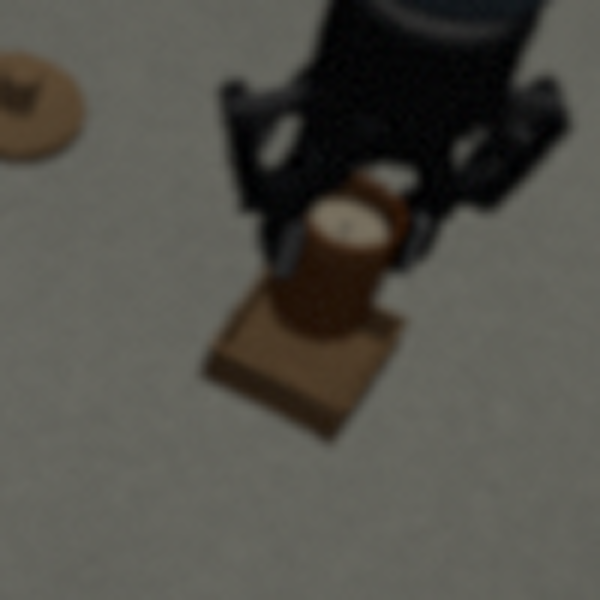

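```bash
python3 -m pendant '[[[0,0.001,0.008,0,0,0,1],[0,0,0.01,0,0,0,1],[0,0,0.008,0,0,0,1],[0,0,0.005,0,0,0,1],[0,0,0.002,0,0,0,1],[0,0,0.001,0,0,0,1],[0,0,0.001,0,0,0,1],[0,0,0,0,0,0,1],[0,0,0,0,0,0,1]]]'
python3 -m pendant '[[[0,0,0.0005,0,0,0,1],[0,0,0.0005,0,0,0,1],[0,0,0,0,0,0,1]]]'
python3 -m pendant '[[[0,0,0.0005,0,0,0,1],[0,0,0.0005,0,0,0,1],[0,0,0,0,0,0,1]]]'
```

```text
time_s: 16.6
eef_pos: [0.5369, 0.3734, 0.0611]
eef_rot: [0.0, 0.707, 0.707, 0.0]
wrist_force: [-1.1, -0.1, -2.3]
opening: 0.499
time_s: 16.9
eef_pos: [0.5369, 0.3734, 0.0601]
eef_rot: [0.0, 0.707, 0.707, 0.0]
wrist_force: [-0.4, -0.3, 0.1]
opening: 0.501
time_s: 17.2
eef_pos: [0.537, 0.3734, 0.06]
eef_rot: [0.0, 0.707, 0.707, 0.0]
wrist_force: [-2.4, -0.7, 7.8]
opening: 0.501
```

```bash
python3 -m pendant '[[[0,0,-0.0007,0,0,0,1],[0,0,0,0,0,0,-0.05],[0,0,0,0,0,0,-0.2],[0,0,0,0,0,0,-0.5],[0,0,0,0,0,0,-0.8],[0,0,0,0,0,0,-0.8],[0,0,-0.01,0,0,0,-0.8],[0,0,-0.02,0,0,0,-0.8],[0,0,-0.03,0,0,0,-0.8],[0,0,-0.03,0,0,0,-0.8]]]'
python3 -m pendant '[[[-0.015,-0.02,0,0,0,0,-0.8],[-0.022,-0.03,0,0,0,0,-0.5],[-0.022,-0.03,0,0,0,0,-0.3],[-0.022,-0.03,0,0,0,0,-0.3],[-0.018,-0.025,0,0,0,0,-0.3],[-0.0085,-0.011,0,0,0,0,-0.3],[0,0,0,0,0,0,-0.3],[0,0,0,0,0,0,-0.3]]]'
python3 - <<'E'
from fit import *
snap("8","scene");snap("8","top")
P=ctrl.get_obs()["eef_pos"];print(P)
print((proj("scene",(.392,.266,.039))-[350,150])*5)
cv2.imwrite("pics/c9.png",np.hstack([crop("8","scene",390,190,40,5),crop("8","top",118,211,40,5)]))
E
```

```text
time_s: 18.2
eef_pos: [0.5365, 0.3732, 0.1508]
eef_rot: [-0.0, 0.707, 0.707, -0.0]
wrist_force: [0.5, 0.5, 0.3]
opening: 0.901
time_s: 19.0
eef_pos: [0.3917, 0.2662, 0.1505]
eef_rot: [0.0, 0.707, 0.707, 0.001]
wrist_force: [0.1, 1.0, 1.8]
opening: 0.651
[0.39196307 0.26636155 0.15015492]
[[204.42040302 176.49912881]]
```

View pics/c9.png

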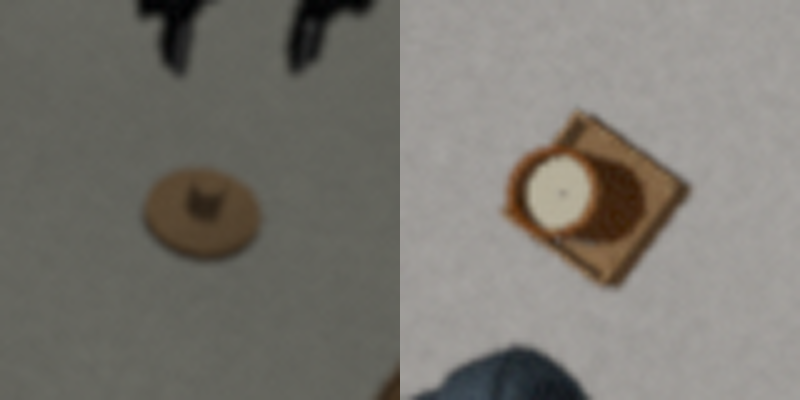

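Both candles stand in their boxes: the large jar is centred in the top view, and the small one is inside its walls at top (112, 209). Next is the large lid.

```bash
python3 -m pendant '[[[0,0,0.02,0,0,0,-0.3],[0,0,0.03,0,0,0,-0.3],[0,0,0.03,0,0,0,-0.3],[0,0,0.015,0,0,0,-0.3],[0,0,0.008,0,0,0,-0.3],[0,0,0.003,0,0,0,-0.3],[0,0,0,0,0,0,-0.3],[0,0,0,0,0,0,-0.3]]]'
python3 - <<'E'
from fit import *
snap("9","scene")
P=ctrl.get_obs()["eef_pos"];print(P)
cv2.imwrite("pics/c10.png",crop("9","scene",390,185,40,8))
E
```

```text
time_s: 19.9
eef_pos: [0.3917, 0.2662, 0.0444]
eef_rot: [0.0, 0.707, 0.707, 0.001]
wrist_force: [-0.1, 0.4, 0.3]
opening: 0.651
[0.39161403 0.26617652 0.04439867]
```

View pics/c10.png

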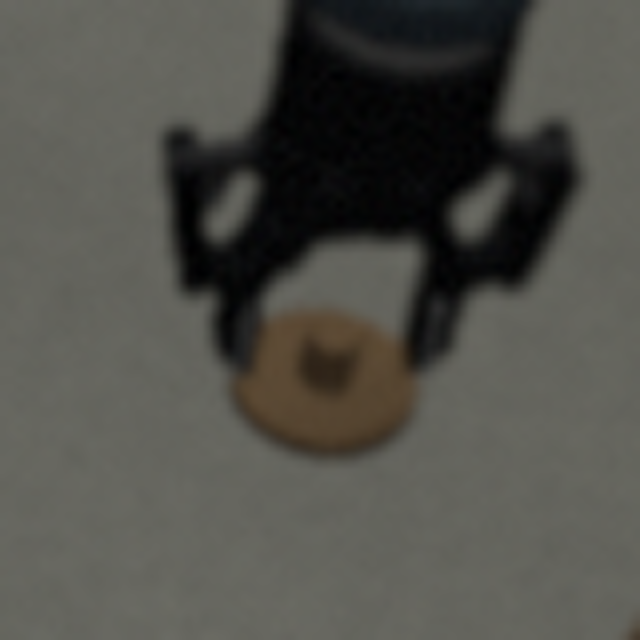

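```bash
python3 -m pendant '[[[0,0,0,0,0,0,0],[0,0,0,0,0,0,0.3],[0,0,0,0,0,0,0.5],[0,0,0,0,0,0,0.7],[0,0,0,0,0,0,1],[0,0,0,0,0,0,1],[0,0,0,0,0,0,1],[0,0,0,0,0,0,1]]]'
python3 - <<'E'
from fit import *
snap("10","scene")
P=ctrl.get_obs()["eef_pos"];print(P)
cv2.imwrite("pics/c11.png",crop("10","scene",390,185,40,8))
E
```

```text
time_s: 20.75
eef_pos: [0.391, 0.2659, 0.0441]
eef_rot: [0.0, 0.707, 0.707, 0.0]
wrist_force: [-1.6, -0.9, 5.1]
opening: 0.204
[0.39100415 0.26590708 0.04407912]
```

View pics/c11.png

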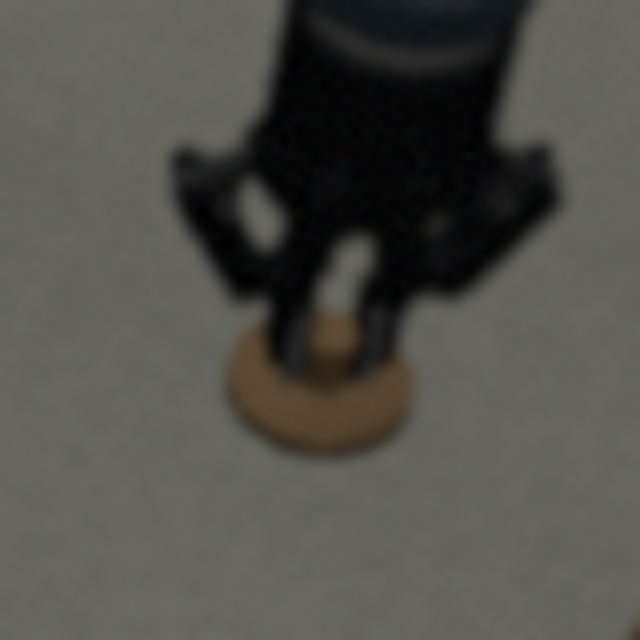

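```bash
python3 -m pendant '[[[0,0,-0.005,0,0,0,1],[0,0,-0.01,0,0,0,1],[0,0,-0.02,0,0,0,1],[0,0,-0.03,0,0,0,1],[0,0,-0.03,0,0,0,1],[0,0,-0.03,0,0,0,1],[0,0,-0.015,0,0,0,1],[0,0,-0.005,0,0,0,1],[0,0,0,0,0,0,1],[0,0,0,0,0,0,1]]]'
cat >> fit.py <<'E'
def over(tag,n,loops,c,r,s,out):
    im=crop(tag,n,c[0],c[1],r,s); im2=im.copy()
    for L in loops:
        uv=(proj(n,L)-[c[0]-r,c[1]-r]+.5)*s-.5
        cv2.polylines(im2,[np.round(uv*8).astype(np.int32)],True,(0,255,0),1,cv2.LINE_AA,3)
    cv2.imwrite(out,np.hstack([im,im2]))
def ring(x,y,z,r): return np.c_[x+r*np.cos(t),y+r*np.sin(t),0*t+z]
E
python3 - <<'E'
from fit import *
snap("11","scene")
P=ctrl.get_obs()["eef_pos"];print(P)
z=P[2]-.044
c=proj("scene",P)[0].astype(int)
over("11","scene",[ring(P[0],P[1],z+.007,.033),ring(P[0],P[1],z+.015,.033)],c,30,6,"pics/c12.png")
E
```

```text
time_s: 21.8
eef_pos: [0.3901, 0.2656, 0.1876]
eef_rot: [-0.0, 0.707, 0.707, -0.001]
wrist_force: [-0.7, -0.6, -0.6]
opening: 0.209
[0.38996052 0.26549898 0.18731599]
```

View pics/c12.png

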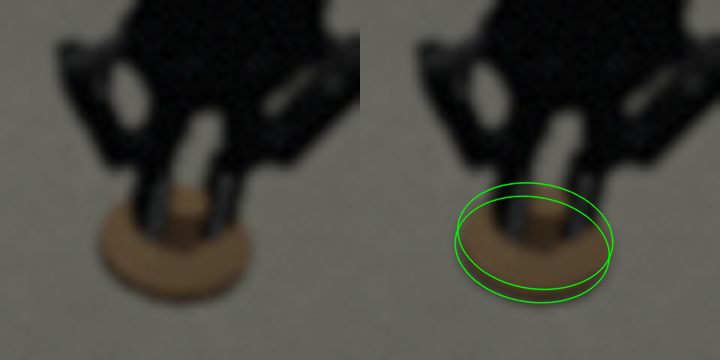

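```bash
python3 - <<'E'
from fit import *
a=lambda x,y,R,h:[ring(x,y,h+.003,R),ring(x,y,.003,R),ring(x,y,h-.013,R-.004)]
L=a(.4797,-.1002,.033,.082);S=a(.5368,.3733,.022,.066)
for n,t,k,x,c in(("top","11",L,"a",(307,228)),("scene","11",L,"b",(260,212)),("top","8",S,"c",(115,210)),("scene","11",S,"d",(440,225))):
    if n=="top" and k is L: snap("11","top")
    over(t,n,k,c,22,9,f"pics/o{x}.png")
im=[cv2.imread(f"pics/o{x}.png")[:, 396:] if 0 else cv2.imread(f"pics/o{x}.png") for x in "abcd"]
cv2.imwrite("pics/o.png",cv2.resize(np.vstack([np.hstack(im[:2]),np.hstack(im[2:])]),(800,400),interpolation=cv2.INTER_AREA))
E
```

```text
(no output)
```

View pics/o.png

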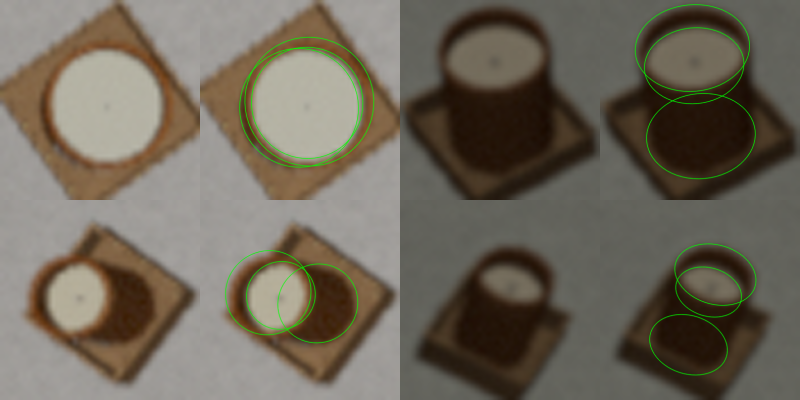

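```bash
python3 -m pendant '[[[-0.014,0.0035,0,0,0,0,1],[-0.028,0.007,0,0,0,0,1],[-0.028,0.007,0,0,0,0,1],[-0.028,0.007,0,0,0,0,1],[-0.028,0.007,0,0,0,0,1],[-0.028,0.007,0,0,0,0,1],[-0.028,0.007,0,0,0,0,1],[-0.028,0.007,0,0,0,0,1],[-0.028,0.007,0,0,0,0,1],[-0.028,0.007,0,0,0,0,1]]]'
python3 -m pendant '[[[-0.028,0.007,0,0,0,0,1],[-0.028,0.007,0,0,0,0,1],[-0.028,0.007,0,0,0,0,1],[-0.014,0.0035,0,0,0,0,1],[0,0,0.01,0,0,0,1],[0,0,0.015,0,0,0,1],[0,0,0.01,0,0,0,1],[0,0,0,0,0,0,1],[0,0,0,0,0,0,1],[0,0,0,0,0,0,1]]]'
python3 - <<'E'
from fit import *
snap("12","scene");snap("12","top")
P=ctrl.get_obs()["eef_pos"];print(P)
z=P[2]-.044
over("12","scene",[ring(P[0],P[1],z+.007,.033),ring(P[0],P[1],z+.015,.033),ring(P[0],P[1],.085,.033),ring(P[0],P[1],.003,.033)],(260,205),30,6.5,"pics/c13.png")
E
```

```text
time_s: 22.9
eef_pos: [0.4568, -0.0013, 0.1875]
eef_rot: [-0.001, 0.707, 0.707, -0.0]
wrist_force: [0.4, 0.3, -1.2]
opening: 0.209
time_s: 23.9
eef_pos: [0.4821, -0.0979, 0.154]
eef_rot: [0.0, 0.707, 0.707, 0.0]
wrist_force: [0.2, -0.9, -1.1]
opening: 0.213
[ 0.48220814 -0.09812486  0.15413969]
```

View pics/c13.png

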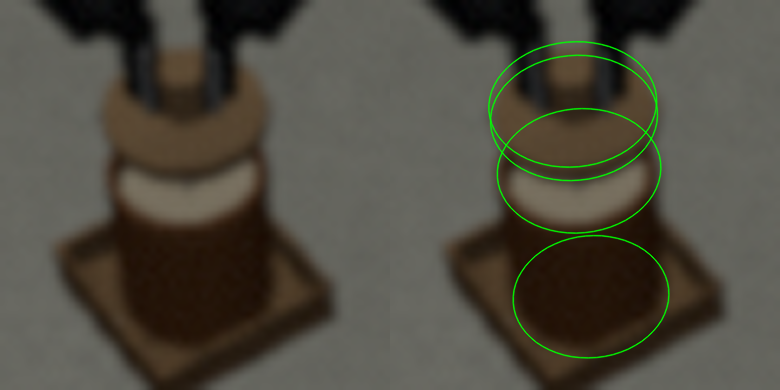

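```bash
python3 - <<'E'
from fit import *
# refine wick: darkest spot in wax, upsampled
def wick(n,tag,c,r=6):
    p=np.load(f"pics/{n}{tag}rgb.npy").astype(float).sum(2); w=p[c[1]-r:c[1]+r+1,c[0]-r:c[0]+r+1]
    d=np.clip(np.median(w)-w-8,0,None); d=d[r-3:r+4,r-3:r+4]; g=np.mgrid[-3:4,-3:4]
    return c[0]+(g[1]*d).sum()/d.sum(), c[1]+(g[0]*d).sum()/d.sum()
for nm,n,tag,c,zt in(("L","top","11",(308,229),.076),("L","scene","11",(259,204),.076),("S","top","8",(110,207),.060),("S","scene","11",(443,218),.060)):
    w=wick(n,tag,c); print(nm,n,w,onz(n,[w],zt-.003))
E
```

```text
L top (np.float64(308.0), np.float64(229.1)) [[ 0.47719206 -0.0996852   0.073     ]]
L scene (np.float64(258.8181818181818), np.float64(203.7062937062937)) [[ 0.48261735 -0.09825716  0.073     ]]
S top (np.float64(110.32584269662921), np.float64(207.48314606741573)) [[0.53880606 0.37165169 0.057     ]]
S scene (np.float64(443.3914317099963), np.float64(215.95898938117907)) [[0.51788161 0.38127552 0.057     ]]
```

```bash
python3 -m pendant '[[[-0.0015,-0.001,0.005,0,0,0,1],[0,0,0.008,0,0,0,1],[0,0,0.005,0,0,0,1],[0,0,0.003,0,0,0,1],[0,0,0.002,0,0,0,1],[0,0,0.002,0,0,0,1],[0,0,0.001,0,0,0,1],[0,0,0.001,0,0,0,1],[0,0,0,0,0,0,1],[0,0,0,0,0,0,1]]]'
python3 - <<'E'
from fit import *
snap("13","scene")
P=ctrl.get_obs()["eef_pos"];print(P)
cv2.imwrite("pics/c14.png",crop("13","scene",260,205,30,10))
E
```

```text
time_s: 25.0
eef_pos: [0.4809, -0.0997, 0.1266]
eef_rot: [0.0, 0.707, 0.707, 0.0]
wrist_force: [-0.7, 0.8, -0.3]
opening: 0.205
[ 0.48084706 -0.09974932  0.12662034]
```

View pics/c14.png

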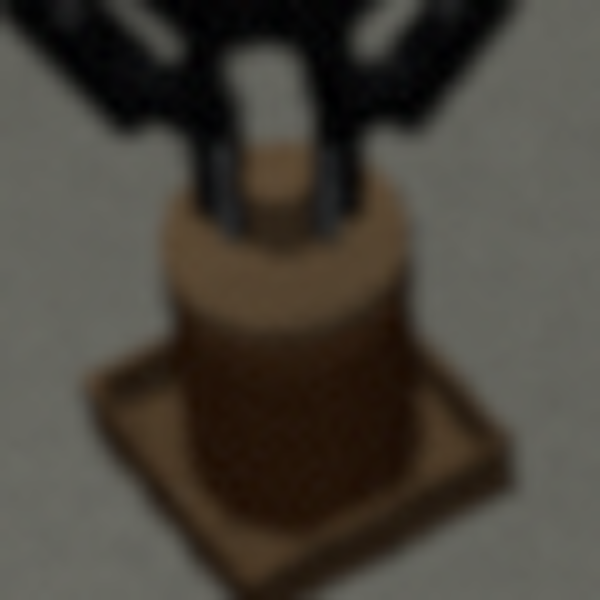

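```bash
python3 -m pendant '[[[0,0,0.001,0,0,0,1],[0,0,0.001,0,0,0,1],[0,0,0.001,0,0,0,1],[0,0,0.0005,0,0,0,1],[0,0,0,0,0,0,1],[0,0,0,0,0,0,1]]]'
python3 -m pendant '[[[0,0,0.0005,0,0,0,1],[0,0,0.0005,0,0,0,1],[0,0,0,0,0,0,1]]]'
```

```text
time_s: 25.65
eef_pos: [0.4808, -0.0997, 0.123]
eef_rot: [-0.0, 0.707, 0.707, -0.0]
wrist_force: [-0.5, 0.6, 0.3]
opening: 0.207
time_s: 25.95
eef_pos: [0.4809, -0.0997, 0.1221]
eef_rot: [0.0, 0.707, 0.707, 0.0]
wrist_force: [-0.7, 0.2, 0.7]
opening: 0.207
```

```bash
python3 -m pendant '[[[0,0,0.0005,0,0,0,1],[0,0,0,0,0,0,1],[0,0,0,0,0,0,1]]]'; python3 -m pendant '[[[0,0,0.0005,0,0,0,1],[0,0,0,0,0,0,1],[0,0,0,0,0,0,1]]]'
```

```text
time_s: 26.25
eef_pos: [0.481, -0.0998, 0.1221]
eef_rot: [0.0, 0.707, 0.707, 0.0]
wrist_force: [-1.8, 0.6, 4.6]
opening: 0.21
time_s: 26.55
eef_pos: [0.4812, -0.0998, 0.1221]
eef_rot: [0.0, 0.707, 0.707, 0.0]
wrist_force: [-2.7, 1.9, 9.1]
opening: 0.206
```

Contact is at TCP z 0.122, exactly the seated height. I'll relax the pressure and release.

```bash
python3 -m pendant '[[[0,0,-0.0008,0,0,0,1],[0,0,0,0,0,0,0.58],[0,0,0,0,0,0,0.45],[0,0,0,0,0,0,0.2],[0,0,0,0,0,0,-0.1],[0,0,0,0,0,0,-0.3],[0,0,0,0,0,0,-0.3],[0,0,-0.01,0,0,0,-0.3],[0,0,-0.02,0,0,0,-0.3],[0,0,-0.02,0,0,0,-0.3]]]'
python3 -m pendant '[[[0.02,0,-0.01,0,0,0,-0.3],[0.03,0,0,0,0,0,-0.3],[0.03,0,0,0,0,0,-0.3],[0.03,0,0,0,0,0,-0.3],[0.03,-0.001,0,0,0,0,-0.3],[0.03,-0.001,0,0,0,0,-0.3],[0.0175,-0.001,0.03,0,0,0,-0.3],[0,0,0.02,0,0,0,-0.3],[0,0,0,0,0,0,-0.3],[0,0,0,0,0,0,-0.3]]]'
python3 - <<'E'
from fit import *
snap("14","scene");snap("14","top")
P=ctrl.get_obs()["eef_pos"];print(P)
a,b=crop("14","scene",260,205,30,7),crop("14","scene",329,205,30,7)
over("14","scene",[ring(.4775,.0875,.015,.022),ring(.4775,.0875,.039,.010)],(329,215),18,11,"pics/x.png")
cv2.imwrite("pics/c15.png",np.vstack([cv2.resize(np.hstack([a,b]),(792,396)),]));cv2.imwrite("pics/c15b.png",cv2.imread("pics/x.png"))
E
```

```text
time_s: 27.55
eef_pos: [0.4806, -0.0996, 0.1727]
eef_rot: [-0.0, 0.707, 0.707, -0.0]
wrist_force: [0.1, -0.4, -0.2]
opening: 0.649
time_s: 28.55
eef_pos: [0.478, 0.0877, 0.1325]
eef_rot: [0.0, 0.707, 0.707, -0.0]
wrist_force: [0.7, -0.2, 0.6]
opening: 0.646
[0.47890009 0.08736257 0.13333216]
```

View pics/c15.png

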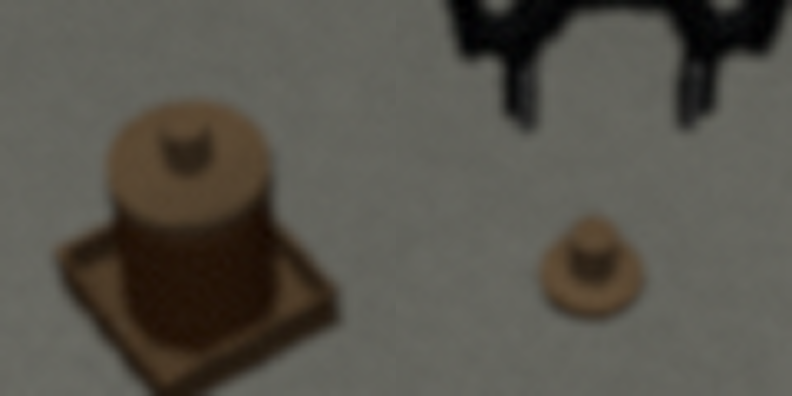

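View pics/c15b.png

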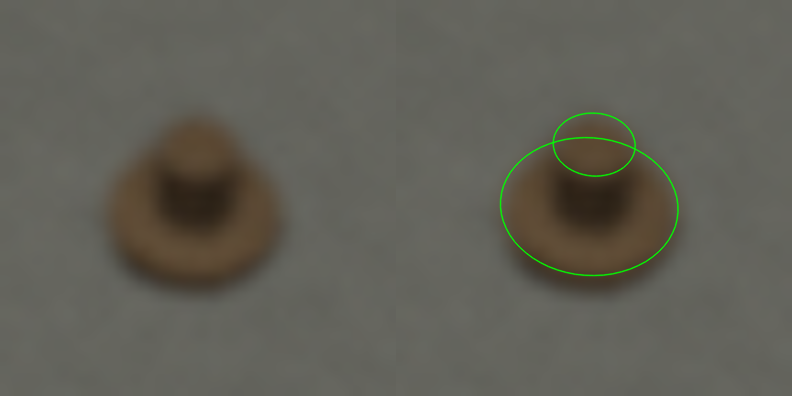

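The large lid is seated concentric and flat. Next is the small lid, where the overlay agrees within half a pixel.

```bash
python3 -m pendant '[[[0,0,0.02,0,0,0,-0.3],[0,0,0.03,0,0,0,-0.3],[0,0,0.02,0,0,0,-0.3],[0,0,0.01,0,0,0,-0.3],[0,0,0.006,0,0,0,-0.3],[0,0,0.0025,0,0,0,-0.3],[0,0,0,0,0,0,-0.3],[0,0,0,0,0,0,-0.1],[0,0,0,0,0,0,0.2],[0,0,0,0,0,0,0.45]]]'
python3 -m pendant '[[[0,0,0,0,0,0,0.6],[0,0,0,0,0,0,1],[0,0,0,0,0,0,1],[0,0,0,0,0,0,1],[0,0,0,0,0,0,1],[0,0,0,0,0,0,1]]]'
python3 -m pendant '[[[0,0,-0.005,0,0,0,1],[0,0,-0.01,0,0,0,1],[0,0,-0.02,0,0,0,1],[0,0,-0.03,0,0,0,1],[0,0,-0.03,0,0,0,1],[0,0,-0.02,0,0,0,1],[0,0,-0.01,0,0,0,1],[0,0,0,0,0,0,1],[0,0,0,0,0,0,1]]]'
python3 - <<'E'
from fit import *
snap("15","scene");snap("15","top")
P=ctrl.get_obs()["eef_pos"];print(P)
z=P[2]-.044
c=proj("scene",P)[0].astype(int);print(c)
over("15","scene",[ring(P[0],P[1],z+.007,.022),ring(P[0],P[1],z+.015,.022)],c,25,8,"pics/c16.png")
c=(118,211);x,y=.5368,.3733
over("15","top",[ring(x,y,.003,.022),ring(x,y,.069,.022),ring(x,y,.053,.018)],c,22,9,"pics/c17.png")
c=proj("scene",(x,y,.04))[0].astype(int);print(c)
over("15","scene",[ring(x,y,.003,.022),ring(x,y,.069,.022),ring(x,y,.053,.018)],c,22,9,"pics/c18.png")
cv2.imwrite("pics/c19.png",np.vstack([cv2.imread("pics/c17.png"),cv2.imread("pics/c18.png")])[:, :792]);
E
```

```text
time_s: 29.65
eef_pos: [0.4781, 0.0878, 0.0438]
eef_rot: [0.0, 0.707, 0.707, 0.0]
wrist_force: [0.2, 0.7, 0.4]
opening: 0.275
time_s: 30.25
eef_pos: [0.4781, 0.0878, 0.0438]
eef_rot: [0.0, 0.707, 0.707, 0.0]
wrist_force: [-2.0, -0.5, 4.8]
opening: 0.203
time_s: 31.15
eef_pos: [0.4772, 0.0878, 0.1676]
eef_rot: [-0.0, 0.707, 0.707, -0.0]
wrist_force: [0.7, 0.0, -0.9]
opening: 0.207
[0.47679416 0.08782889 0.16690957]
[331 176]
[440 225]
```

View pics/c16.png

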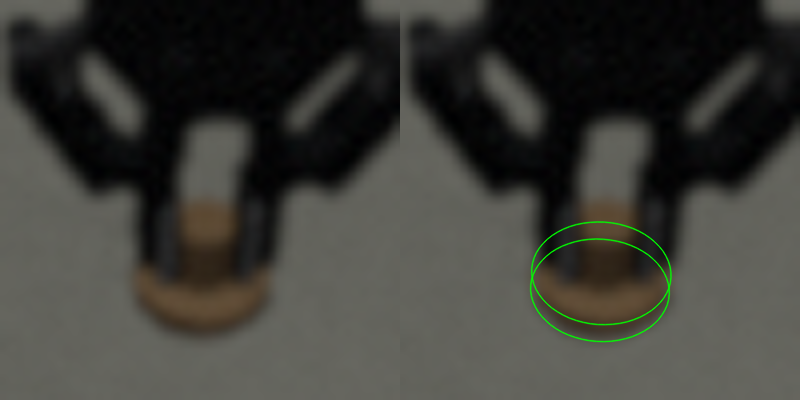

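```bash
python3 -c "
import cv2;a=cv2.imread('pics/c19.png');cv2.imwrite('pics/c19s.png',cv2.resize(a,None,fx=.75,fy=.75,interpolation=cv2.INTER_AREA))"
```

```text
(no output)
```

View pics/c19s.png

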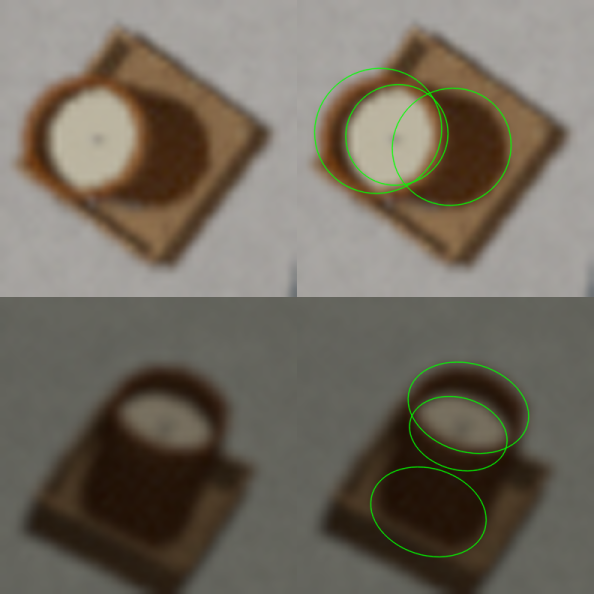

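```bash
python3 - <<'E'
from fit import *
print(onz("top",[(110.0,209.1)],.057),onz("scene",[(441.9,221.8)],.057))
n="scene"
for a,b in(("x",(.001,0,0)),("y",(0,.001,0)),("z",(0,0,.001))): print(a,proj(n,np.array([.477,.088,.13])+b)-proj(n,(.477,.088,.13)))
# depth-based check of held lid disc and of the jar in scene
P=cloud(n,np.load("pics/scene15.npy")); q=P[190:222,305:360].reshape(-1,3)
s=q[(q[:,2]>.128)&(q[:,2]<.142)&(abs(q[:,1]-.088)<.03)]; print("disc",len(s),s.min(0),s.max(0))
s=q[(q[:,2]>.15)&(q[:,2]<.166)&(abs(q[:,1]-.088)<.009)]; print("knob",len(s),s.min(0),s.max(0))
E
```

```text
[[0.53493158 0.3723791  0.057     ]] [[0.53700887 0.37364331 0.057     ]]
x [[0.02246348 0.29159011]]
y [[ 0.39338424 -0.00480144]]
z [[ 0.0217695  -0.26453203]]
disc 35 [0.48949425 0.07311017 0.12923842] [0.50033946 0.10350329 0.13997417]Traceback (most recent call last):
  File "<stdin>", line 8, in <module>
    return umr_minimum(a, axis, None, out, keepdims, initial, where)
ValueError: zero-size array to reduction operation minimum which has no identity
```

```bash
python3 -m pendant '[[[0.0143,0.003,0,0,0,0,1],[0.0286,0.0061,0,0,0,0,1],[0.0286,0.0061,0,0,0,0,1],[0.0286,0.0061,0,0,0,0,1],[0.0286,0.0061,0,0,0,0,1],[0.0286,0.0061,0,0,0,0,1],[0.0286,0.0061,0,0,0,0,1],[0.0286,0.0061,0,0,0,0,1],[0.0286,0.0061,0,0,0,0,1],[0.0286,0.0061,0,0,0,0,1]]]'
python3 -m pendant '[[[0.0143,0.003,0,0,0,0,1],[0,0,0.01,0,0,0,1],[0,0,0.015,0,0,0,1],[0,0,0.005,0,0,0,1],[0,0,0,0,0,0,1],[0,0,0,0,0,0,1],[0,0,0,0,0,0,1]]]'
python3 - <<'E'
from fit import *
snap("16","scene");snap("16","top")
P=ctrl.get_obs()["eef_pos"];print(P)
z=P[2]-.044;x,y=.537,.3734
over("16","scene",[ring(P[0],P[1],z+.007,.022),ring(P[0],P[1],z+.015,.022),ring(x,y,.069,.022),ring(x,y,.003,.022)],(440,215),28,7,"pics/c20.png")
E
```

```text
time_s: 32.25
eef_pos: [0.535, 0.3604, 0.1663]
eef_rot: [-0.001, 0.707, 0.707, -0.001]
wrist_force: [0.6, 0.2, 0.0]
opening: 0.205
time_s: 32.95
eef_pos: [0.5391, 0.3735, 0.1389]
eef_rot: [0.0, 0.707, 0.707, 0.0]
wrist_force: [0.4, -0.4, -0.4]
opening: 0.209
[0.53914076 0.37373156 0.13909959]
```

View pics/c20.png

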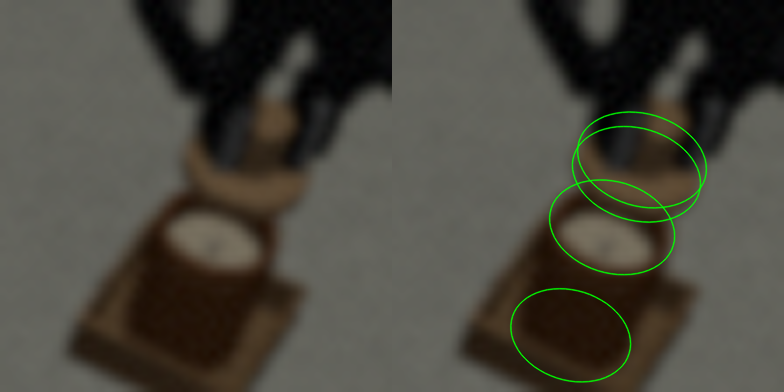

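```bash
python3 -m pendant '[[[-0.0005,-0.001,0.006,0,0,0,1],[0,0,0.009,0,0,0,1],[0,0,0.005,0,0,0,1],[0,0,0.003,0,0,0,1],[0,0,0.001,0,0,0,1],[0,0,0.001,0,0,0,1],[0,0,0.001,0,0,0,1],[0,0,0.001,0,0,0,1],[0,0,0.001,0,0,0,1],[0,0,0,0,0,0,1]]]'
python3 - <<'E'
from fit import *
snap("17","scene")
P=ctrl.get_obs()["eef_pos"];print(P)
cv2.imwrite("pics/c21.png",crop("17","scene",440,215,28,12))
E
```

```text
time_s: 34.05
eef_pos: [0.5376, 0.3733, 0.1102]
eef_rot: [-0.0, 0.707, 0.707, -0.0]
wrist_force: [-0.1, -0.6, -0.1]
opening: 0.207
[0.53763872 0.373299   0.11026533]
```

View pics/c21.png

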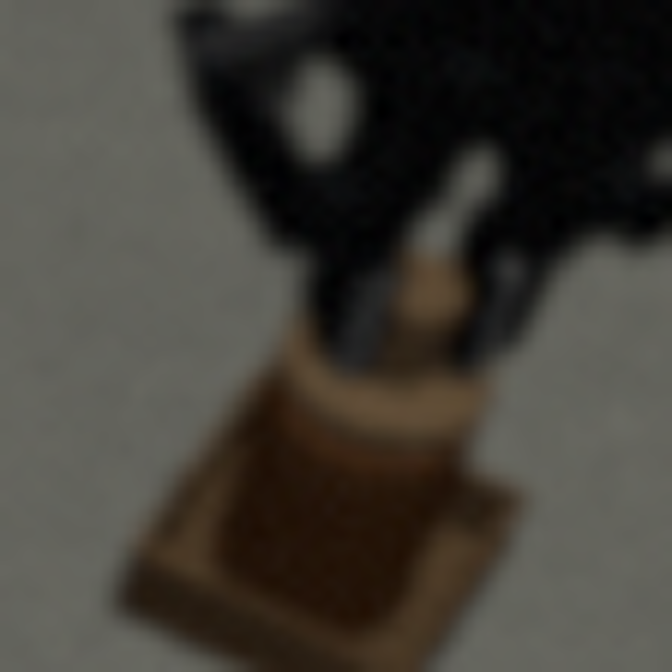

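No contact yet and the plug has entered about 3 mm. I'll continue slowly to the seated height of about 0.106.

```bash
python3 -m pendant '[[[0,0,0.001,0,0,0,1],[0,0,0.001,0,0,0,1],[0,0,0.001,0,0,0,1],[0,0,0.0005,0,0,0,1],[0,0,0,0,0,0,1],[0,0,0,0,0,0,1]]]'
python3 -m pendant '[[[0,0,0.0005,0,0,0,1],[0,0,0.0005,0,0,0,1],[0,0,0,0,0,0,1]]]'
```

```text
time_s: 34.7
eef_pos: [0.5377, 0.3733, 0.1068]
eef_rot: [0.0, 0.707, 0.707, -0.0]
wrist_force: [0.1, 0.6, -0.4]
opening: 0.208
time_s: 35.0
eef_pos: [0.5378, 0.3734, 0.106]
eef_rot: [0.0, 0.707, 0.707, 0.0]
wrist_force: [-0.7, -1.1, 2.4]
opening: 0.21
```

```bash
python3 -m pendant '[[[0,0,0.0003,0,0,0,1],[0,0,0,0,0,0,1]]]'
python3 -m pendant '[[[0,0,-0.0004,0,0,0,1],[0,0,0,0,0,0,0.58],[0,0,0,0,0,0,0.45],[0,0,0,0,0,0,0.2],[0,0,0,0,0,0,-0.1],[0,0,0,0,0,0,-0.3],[0,0,0,0,0,0,-0.3],[0,0,-0.01,0,0,0,-0.3],[0,0,-0.02,0,0,0,-0.3],[0,0,-0.03,0,0,0,-0.3]]]'
python3 -m pendant '[[[0,0,-0.03,0,0,0,-0.3],[0,-0.03,-0.03,0,0,0,-0.3],[0,-0.04,-0.02,0,0,0,-0.3],[0,-0.04,0,0,0,0,-0.3],[0,-0.04,0,0,0,0,-0.3],[0,-0.02,0,0,0,0,-0.3],[0,0,0,0,0,0,-0.3],[0,0,0,0,0,0,-0.3]]]'
python3 - <<'E'
from fit import *
from scipy import ndimage as N
snap("18","scene");snap("18","top")
for n in("top","scene"):
    d=np.load(f"pics/{n}18.npy");P=cloud(n,d)
    for nm,x,y,R,h in(("L",.4808,-.0998,.033,.093),("S",.5376,.3733,.022,.077)):
        q=P[d>0]; r=np.hypot(q[:,0]-x,q[:,1]-y); s=q[(r<R-.004)&(r>.014)&(q[:,2]>h-.015)&(q[:,2]<h+.012)]
        A=np.c_[s[:,:2]-s[:,:2].mean(0),np.ones(len(s))];c=np.linalg.lstsq(A,s[:,2],rcond=None)[0]
        print(n,nm,"disc z",c[2],"expected",h,"slope deg",np.degrees(c[:2]),len(s))
im=np.vstack([np.hstack([crop("18","scene",260,205,30,6),crop("18","scene",440,215,30,6)]),np.hstack([crop("18","top",307,230,30,6),crop("18","top",115,210,30,6)])])
cv2.imwrite("pics/c22.png",im[:, :])
E
cp pics/scene18.png pics/f.png
```

```text
time_s: 35.2
eef_pos: [0.5379, 0.3735, 0.106]
eef_rot: [0.0, 0.707, 0.707, 0.0]
wrist_force: [-1.4, 0.1, 3.7]
opening: 0.206
time_s: 36.2
eef_pos: [0.5366, 0.3727, 0.1652]
eef_rot: [-0.001, 0.707, 0.707, -0.002]
wrist_force: [0.6, 0.9, -0.1]
opening: 0.65
time_s: 37.0
eef_pos: [0.3682, 0.3736, 0.247]
eef_rot: [0.0, 0.707, 0.707, 0.001]
wrist_force: [0.8, 0.6, 0.8]
opening: 0.65
top L disc z 0.09227602778485886 expected 0.093 slope deg [-0.21119305 -0.01510898] 378
top S disc z 0.07591125155746964 expected 0.077 slope deg [0.59704218 1.4311458 ] 58
scene L disc z 0.09223907121674471 expected 0.093 slope deg [-0.0783797   0.90517446] 197
scene S disc z 0.07538592935316153 expected 0.077 slope deg [-6.87531452  3.42148736] 41
```

```bash
python3 -c "
import cv2;a=cv2.imread('pics/c22.png');cv2.imwrite('pics/c23.png',cv2.resize(a,(600,600),interpolation=cv2.INTER_AREA))"
```

```text
(no output)
```

View pics/c23.png

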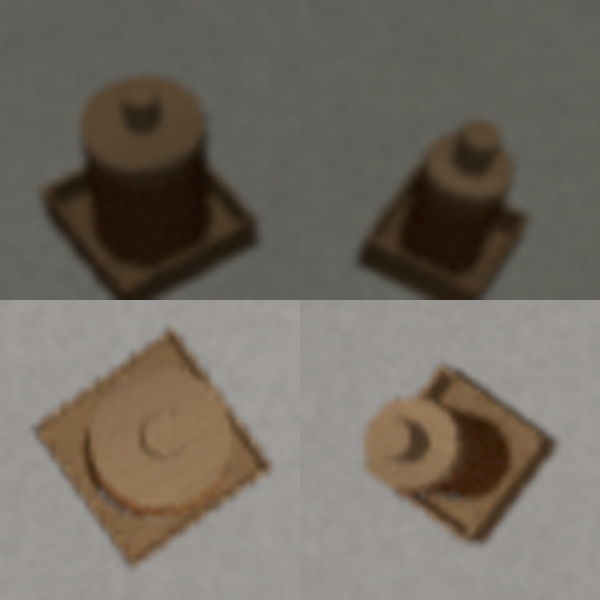

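View pics/f.png

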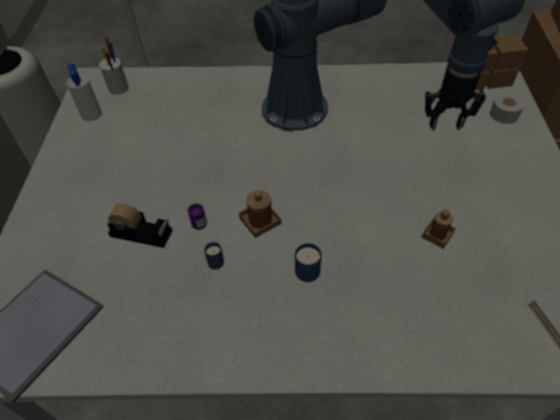

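Both jars are boxed and lidded. The other candles and the tape dispenser are where they were, and the arm is clear. Handing in.

```bash
python3 -c "
from bench import ctrl
print(ctrl.hand_in())"
```

```text
the job is handed in; nothing more can be done
None
```

I stood both amber candles in the boxes of their size, then closed each with its matching lid, and handed in at about 37 s of the 106 s allowed. Each jar and lid was lowered slowly until it touched and then released.

**Lid height:** each lid made contact at the height expected for a seated disc. The tool read 0.122 m for the large lid and 0.106 m for the small one. The final pictures show both lids centred and flat on upright jars.

**Other objects:** the blue candles, the purple look-alike and the tape dispenser look unmoved in the last scene picture. The gripper was well clear of everything.

**Checks that disagreed:**
- **Camera positions:** the two cameras differed by about 2 to 5 mm in x, within or just beyond their stated calibration. I worked from the middle.
- **Small lid flatness:** the scene camera's depth fit gave about 7° of tilt, from only 41 points that probably include edge pixels. The top camera gave about 1.5°, and the contact height agrees with a flat lid, so I took it as seated.
- **Disc heights:** the depth readings came out 1 to 2 mm low. About 0.6 mm of that is the cameras' own offset, since the bench also reads that low.

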